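# Lay the tea tasting and start the timer

## Robot

A 7-joint arm with a two-finger parallel gripper is mounted at the origin on the work surface. World frame = base frame: x ahead of the robot, y to its left, z up, the work surface at z = 0. Lengths are in m, angles in rad, forces in N, time in s.
With the tool pointing down it reaches from about 0.4 to 0.75 m from the base axis. Payload 19.5 kg.
Tool frame: the origin (TCP) lies at the very end of the fingers, on their centre line; the grasp point (between the pads) lies 19 mm behind it; x points along the fingers, z is the direction in which the jaws open and shut, and the axes are right-handed (so a half turn about x gives the same grasp; the last joint's range is limited). The gripper opens to 85 mm and grips with 20 to 120 N. Pads are 22 mm wide; open, the fingers measure 114 mm over their backs; the gripper's body (76 mm by 85 mm) begins 54 mm behind the grasp point. The pads swing forward as they close: fully open they stand 13 mm farther back than shut.
Start: joints at [-1.164, 0.707, -0.028, 1.485, 0.022, 0.951, -0.075], TCP at [0.249, 0.518, 0.231] pointing down, gripper open.
Joint ranges: [-2.71, 2.71], [-0.32, 2.16], [-1.57, 1.52], [0, 2.45], [-1.46, 4.6], [0, 2.02], [-2.83, 2.83]. Speed limits (rad/s): [1.89, 1.89, 2.57, 2.57, 3.01, 3.01, 3.01].

## Interface

Orientations are given as a unit quaternion [x, y, z, w].
In Python, from cell import env gives the robot as it stands. Calls block until the motion is done:
- env.move_ptp(position, orientation): joint-space move of the TCP to a pose.
- env.servo_line(position, orientation=None, v=0.15): straight line of the TCP; orientation=None keeps the orientation; v is the mean speed in m/s.
- env.set_joints(angles): joint-space move.
- env.command_gripper(opening, f_grip=None): finger opening in m; f_grip is the grip in N (None keeps the last); returns when the fingers have stopped.
- env.hold(seconds).
- env.inverse_kinematics(position, orientation): joint angles nearest the present ones, or None.
- env.get_image(name): name is "scene" or "top" or "wrist"; returns the picture (420x560x3 uint8, red, green, blue); there is no depth.
- env.calibration(name): a dict with "vfov" (degrees; the focal length in pixels is half the picture's height over the tangent of half this angle, whatever the lens; pixels are square), "cx", "cy" (the principal point, pixels), "R" (3x3) and "t" (3): a world point X has camera coordinates R X + t. Camera axes: x right, y down, z forward; pixel columns grow to the right and rows downward; lengths in m; the calibration is good to about 2 mm. A picture is of the moment at which its call begins: read the wrist's pose just before it. calibration takes no time and is no camera call; for the wrist camera it gives the pose at the moment of the call.
A pose or a line that the arm cannot do raises env.PlanningError and nothing moves.
- env.sign_off(): hands the job in, once; it reports no verdict.
Readings, each from a call of its own:
- env.current_time(): time.
- env.current_q(): joint angles.
- env.current_joint_velocities(): joint speeds.
- env.current_joint_efforts(): joint torques, N m.
- env.current_ee_pos(): TCP position.
- env.current_orientation(): TCP orientation.
- env.current_wrist_force(): force on the tool from outside, world axes, zero at the start.
- env.current_moment(): the same for the moment, N m.
- env.current_opening(): finger opening in m.
Only numpy, scipy, OpenCV 4.12 (cv2) and the standard library are available. Lean on these libraries where they do the work, as an engineer would, in place of code of your own. Each camera call takes 0.05 s, during which the arm holds its last target.

## Task

Get the tea tasting ready: clear every used steel cup from the coasters into the grey dish tub, and stand each lidded jug from the tray centred on the coaster whose cup matches it in size (large jug by the large cup, and so on; a jug may be missing), its spout turned along the white line to face that cup. Only when all cups are cleared and all jugs laid, turn the timer's dial until its white nose faces the black mark; leave the tins, tin lid and honey where they are.

Things in the scene. Friction and masses are not known exactly. Their poses are not given: they have to be found in the camera images.
- jugmid_small (a point): Centre (on the axis, half-way up) of the small lidded pouring jug, white ceramic, a plain upright cylinder 46 mm across and 58 mm tall with a thick heavy foot and a flat lid fixed on, 0.1 to 0.4 kg. Its +x axis points out through the spout (a stub near the top, 18 mm thick, reaching 46 mm from the axis), -x to the thin loop handle (reaching 44 mm from the axis), +z up. May be absent (None from the start).
- spout_small (a point): Tip of the small jug's spout, 41 mm from the jug's axis and 52 mm above its foot.
- coaster_small (a point): Centre of the top (3 mm above the counter) of the round coaster, 62 mm across, of the fixed wooden paddle for the small jug. Its +x axis runs along the white line inlaid in the coaster towards the small clean cup (white, 48 mm across at the rim, 38 mm tall, fixed on the other end of the paddle), whose axis is 102 mm away along +x; +z up.
- jugmid_medium (a point): Centre (on the axis, half-way up) of the medium lidded pouring jug, white ceramic, a plain upright cylinder 56 mm across and 74 mm tall with a thick heavy foot and a flat lid fixed on, 0.1 to 0.4 kg. Its +x axis points out through the spout (a stub near the top, 18 mm thick, reaching 51 mm from the axis), -x to the thin loop handle (reaching 49 mm from the axis), +z up. May be absent (None from the start).
- spout_medium (a point): Tip of the medium jug's spout, 46 mm from the jug's axis and 68 mm above its foot.
- coaster_medium (a point): Centre of the top (3 mm above the counter) of the round coaster, 72 mm across, of the fixed wooden paddle for the medium jug. Its +x axis runs along the white line inlaid in the coaster towards the medium clean cup (white, 60 mm across at the rim, 52 mm tall, fixed on the other end of the paddle), whose axis is 102 mm away along +x; +z up.
- jugmid_large (a point): Centre (on the axis, half-way up) of the large lidded pouring jug, white ceramic, a plain upright cylinder 66 mm across and 90 mm tall with a thick heavy foot and a flat lid fixed on, 0.1 to 0.4 kg. Its +x axis points out through the spout (a stub near the top, 18 mm thick, reaching 56 mm from the axis), -x to the thin loop handle (reaching 54 mm from the axis), +z up. May be absent (None from the start).
- spout_large (a point): Tip of the large jug's spout, 51 mm from the jug's axis and 84 mm above its foot.
- coaster_large (a point): Centre of the top (3 mm above the counter) of the round coaster, 82 mm across, of the fixed wooden paddle for the large jug. Its +x axis runs along the white line inlaid in the coaster towards the large clean cup (white, 72 mm across at the rim, 66 mm tall, fixed on the other end of the paddle), whose axis is 102 mm away along +x; +z up.
- usedmid0 (a point): Centre (on the axis, half-way up) of a used steel cup, open-topped, 50 mm across, 55 mm tall, 3 mm wall, with dregs inside, standing on one of the coasters at the start. +z up. May be absent (None from the start).
- usedmid1 (a point): Centre (on the axis, half-way up) of a used steel cup, open-topped, 50 mm across, 55 mm tall, 3 mm wall, with dregs inside, standing on one of the coasters at the start. +z up. May be absent (None from the start).
- usedmid2 (a point): Centre (on the axis, half-way up) of a used steel cup, open-topped, 50 mm across, 55 mm tall, 3 mm wall, with dregs inside, standing on one of the coasters at the start. +z up. May be absent (None from the start).
- tub: Grey open dish tub, fixed, 150 mm along its x, 240 mm along its y, 45 mm tall, walls and floor 5 mm. Origin: centre of its underside.
- tray: Aluminium sheet tray, fixed, 260 mm along x, 270 mm along y, rim 14 mm high, floor 4 mm thick; the jugs stand on it at the start. Origin: centre of its underside.
- dial (a joint): Angle of the table timer's dial, rad, grows clockwise seen from above, 0 to 2.6. At 1.75 its white nose faces the timer's black mark. Turns against light friction (0.03 N m) and stays where it is left.
- dial_grip (a point): Grip point of the dial, on its vertical axis, 49 mm above the counter: an upright grey bar 52 mm long, 13 mm thick, its top 60 mm above the counter and its grippable sides 26 mm high. +x runs along the bar to the end with the white nose. The round timer housing below is 104 mm across, 28 mm high, fixed.
- timer_mark (a point): The black mark on the timer housing's top, 43 mm from the dial's axis.
- tin_tall: Bystander: dark tea tin, 74 mm across, 150 mm tall. Leave alone. Origin: its underside.
- tin_squat: Bystander: squat dark tea tin, 72 mm across, 62 mm tall. Leave alone. Origin: its underside.
- tin_lid: Bystander: loose dark tin lid, 60 mm across, 17 mm high. Leave alone. Origin: its underside.
- honey: Bystander: amber honey jar, 60 mm across, 85 mm tall. Leave alone. Origin: its underside.
Mind the look-alikes: they are no part of the job. What is shaped like the part that bears coaster_large but orange is not meant. What is shaped like the part that bears usedmid2 but red or yellow is not meant.

How it is judged:
By the outcome, as a careful person would: the job done as asked, in the order asked, and still so for the second after the job is handed in, with the robot touching nothing.
Of jug_small, jug_medium, jug_large only 2 to 3 are there at a start; the rules pass over those that are not, and their reading is None.
Of used0, used1, used2 only 2 to 3 are there at a start; the rules pass over those that are not, and their reading is None.
At some moment in a run one of jug_small, jug_medium, jug_large may be knocked a few centimetres aside while the robot is not near it.
It also fails if it takes over 210 s, if anything falls off the work surface, if the arm or the gripper's body presses on something with over 40 N, if the wrist force passes 120 N, or if a joint passes its speed limit or range.

## Working session

There is one attempt and no reset: what is moved stays moved. The work goes in short steps, each a Python script; the robot and the scene stay as the last script left them, time stands still between calls to the robot, and variables do not carry over. Pictures are saved under pics/ and viewed, and the job is handed in when it is done.

```bash
ls; mkdir -p pics; python3 - <<'E'
from cell import env
import cv2
for n in("scene","top","wrist"):
    c=env.calibration(n);print(n,c)
    im=env.get_image(n);cv2.imwrite(f"pics/{n}0.png",im[:,:,::-1])
print(env.current_time(),env.current_ee_pos(),env.current_orientation())
E
```

```text
pics
scene {'vfov': 52.59431355595734, 'cx': 285.7309715371124, 'cy': 207.6594658484785, 'R': array([[-0.85591094,  0.51684899,  0.01684002],
       [ 0.40026292,  0.6827583 , -0.61125339],
       [-0.32742336, -0.51643802, -0.79125578]]), 't': array([ 0.38217691, -0.12080265,  1.26884809])}
top {'vfov': 55.79658838470692, 'cx': 275.61259180360116, 'cy': 207.69373052597157, 'R': array([[-0.02535216, -0.99950819, -0.0184567 ],
       [-0.9894651 ,  0.02772127, -0.14209274],
       [ 0.1425345 ,  0.01465991, -0.98968126]]), 't': array([-0.00597987,  0.47360244,  1.03944371])}
wrist {'vfov': 69.09321568455022, 'cx': 282.9363996500397, 'cy': 208.53188600120833, 'R': array([[ 4.33801195e-01,  9.01008546e-01,  3.50548442e-04],
       [ 8.64375309e-01, -4.16273440e-01,  2.82084648e-01],
       [ 2.54306603e-01, -1.22065652e-01, -9.59389456e-01]]), 't': array([-0.57529045, -0.0361442 ,  0.3779753 ])}
0.15 [0.24943934 0.51787596 0.23096466] [-0.37635523  0.59895152  0.37603324  0.59850883]
```

View pics/top0.png

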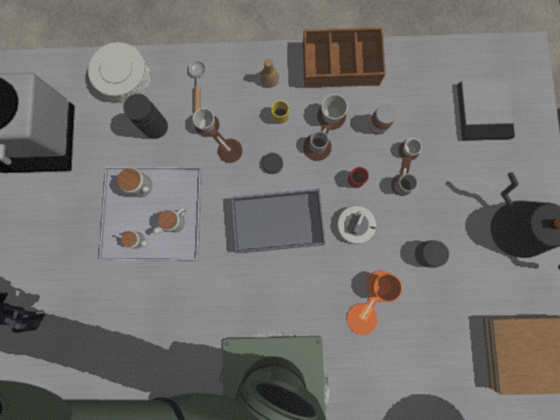

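View pics/scene0.png

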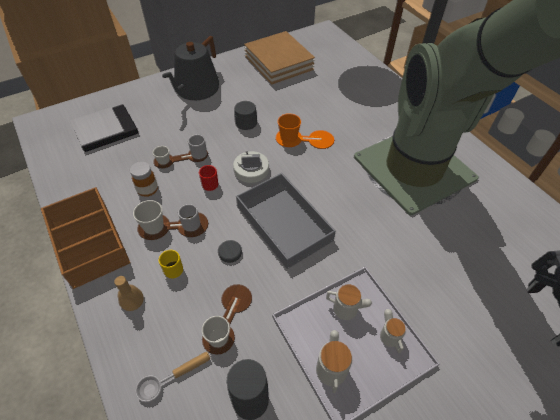

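View pics/wrist0.png

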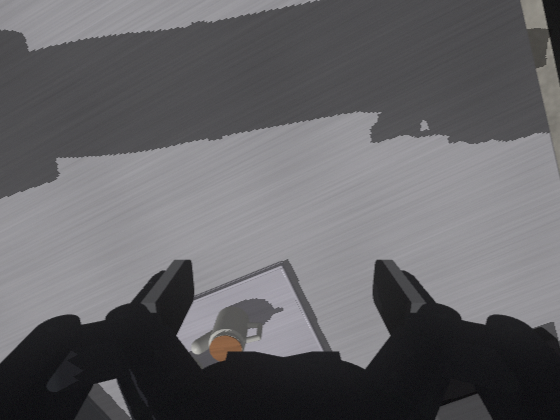

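```bash
cat > h.py <<'E'
import numpy as np,cv2
def rays(c,uv,H=420):
    f=H/2/np.tan(np.radians(c['vfov']/2))
    uv=np.atleast_2d(uv).astype(float)
    d=np.c_[(uv[:,0]-c['cx'])/f,(uv[:,1]-c['cy'])/f,np.ones(len(uv))]
    return -c['R'].T@c['t'], d@c['R']
def at_z(c,uv,z):
    o,d=rays(c,uv); s=(np.asarray(z)-o[2])/d[:,2]
    return o+s[:,None]*d
def proj(c,X,H=420):
    f=H/2/np.tan(np.radians(c['vfov']/2))
    p=np.atleast_2d(X)@c['R'].T+c['t']
    return np.c_[f*p[:,0]/p[:,2]+c['cx'],f*p[:,1]/p[:,2]+c['cy']]
def crop(im,x0,y0,x1,y1,k,name):
    cv2.imwrite(f"pics/{name}.png",cv2.resize(im[y0:y1,x0:x1],None,fx=k,fy=k,interpolation=cv2.INTER_CUBIC))
E
python3 - <<'E'
from h import *
im=cv2.imread("pics/top0.png")
crop(im,90,160,210,270,6,"c_tray")
crop(im,180,80,340,180,5,"c_pad")
crop(im,320,100,460,270,3.5,"c_r")
im=cv2.imread("pics/scene0.png")
crop(im,270,270,440,410,4.5,"s_tray")
crop(im,120,120,280,260,4.5,"s_pad")
E
```

```text
(no output)
```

View pics/c_tray.png

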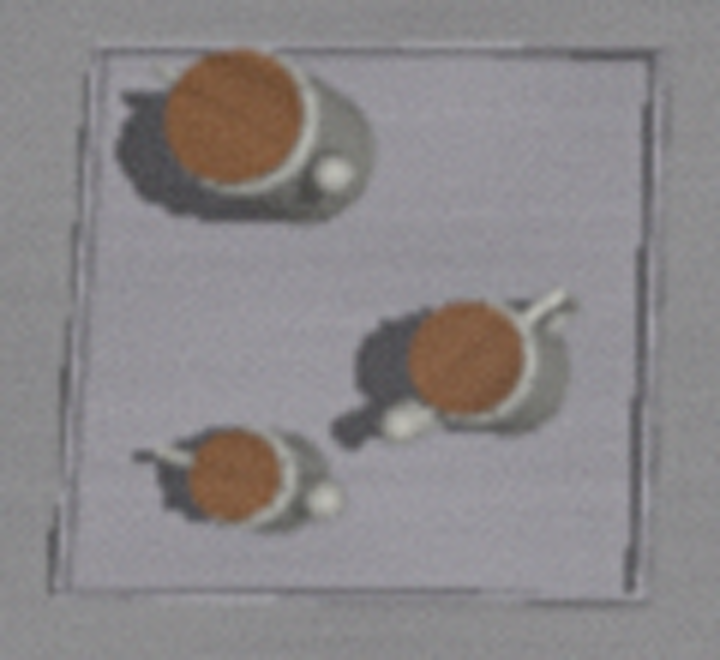

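View pics/c_pad.png

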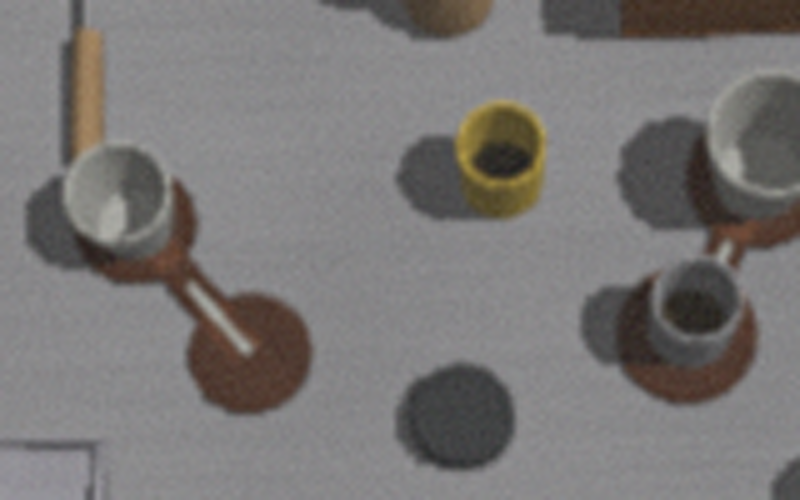

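View pics/c_r.png

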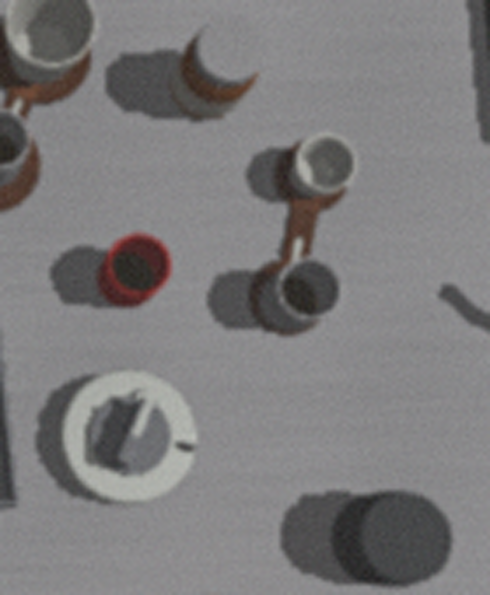

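View pics/s_tray.png

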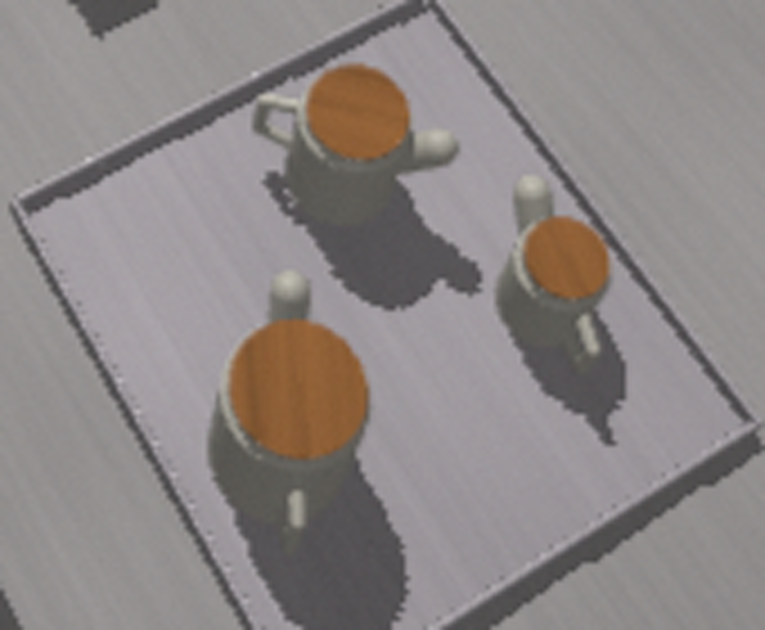

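View pics/s_pad.png

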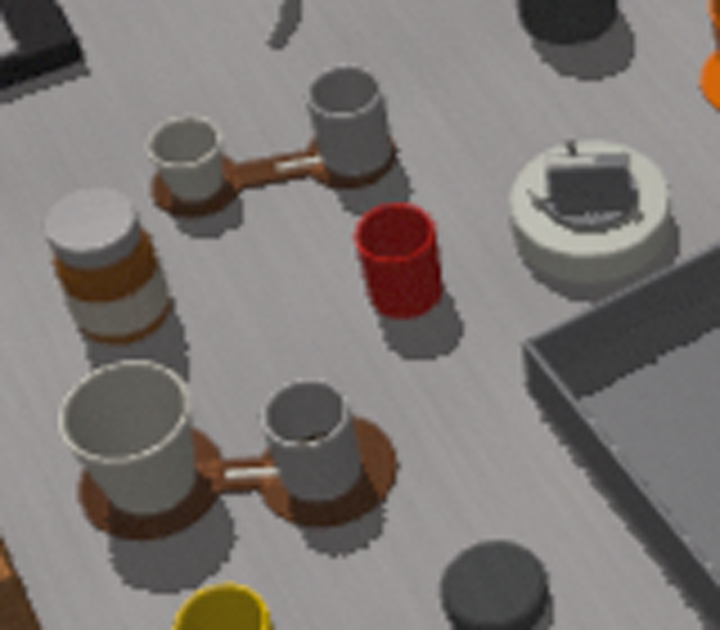

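```bash
python3 - <<'E'
from cell import env
from h import *
T=env.calibration("top");S=env.calibration("scene")
def seg(im,box,lo,hi):
    x0,y0,x1,y1=box
    m=cv2.inRange(cv2.cvtColor(im,cv2.COLOR_BGR2HSV)[y0:y1,x0:x1],lo,hi)
    n,l,s,c=cv2.connectedComponentsWithStats(m)
    return [(s[i,4],c[i]+[x0,y0],s[i,:4]) for i in range(1,n) if s[i,4]>60]
top=cv2.imread("pics/top0.png");sc=cv2.imread("pics/scene0.png")
print(seg(top,(90,160,210,270),(5,90,50),(20,255,255)))
print(seg(sc,(270,270,440,410),(5,90,50),(20,255,255)))
P=lambda n,uv,z,c=T: print(n,np.round(at_z(c,[uv],z)[0],4))
for n,uv,z in [("lidL",(128.8,180.3),.094),("spL",(145.5,189),.088),("lidM",(167.8,219.7),.078),("spM",(157,229.8),.072),("lidS",(129.2,239.2),.062),("spS",(143.5,243.3),.056),
 ("coM",(229.8,150.4),.003),("cupM",(203.6,119),.055),("coL",(317.4,146),.003),("cupL",(334.4,108),.069),("usedL",(319.6,141),.058),("cupS",(412.9,146.6),.041),("usedS",(408.6,182.3),.058),("hous",(357.1,224.6),.028),("mark",(372.9,227.4),.028),("tray1",(106,168),.014),("tray2",(201,168),.014),("tray3",(100,260),.014),("tray4",(198,260),.014),
 ("tub1",(233,198),.045),("tub2",(319,191),.045),("tub3",(324,243),.045),("tub4",(237,251),.045)]: P(n,uv,z)
E
```

```text
[(np.int32(374), array([128.40909091, 178.96256684]), array([28,  9, 22, 21], dtype=int32)), (np.int32(255), array([166.97254902, 219.26666667]), array([68, 51, 19, 18], dtype=int32)), (np.int32(158), array([128.52531646, 238.73417722]), array([32, 72, 14, 14], dtype=int32))]
[(np.int32(367), array([349.05449591, 294.67029973]), array([68, 15, 23, 21], dtype=int32)), (np.int32(265), array([395.47169811, 326.83018868]), array([117,  48,  18,  18], dtype=int32)), (np.int32(747), array([335.8768407 , 356.04953146]), array([51, 71, 31, 31], dtype=int32))]
lidL [0.5471 0.3597 0.094 ]
spL [0.524  0.3177 0.088 ]
lidM [0.4433 0.2612 0.078 ]
spM [0.4183 0.2909 0.072 ]
lidS [0.3965 0.3669 0.062 ]
spS [0.3852 0.331  0.056 ]
coM [0.6462 0.1082 0.003 ]
cupM [0.722  0.1728 0.055 ]
coL [ 0.6515 -0.1414  0.003 ]
cupL [ 0.7362 -0.1851  0.069 ]
usedL [ 0.6486 -0.1425  0.058 ]
cupS [ 0.6302 -0.3977  0.041 ]
usedS [ 0.5279 -0.3733  0.058 ]
hous [ 0.422  -0.2368  0.028 ]
mark [ 0.4133 -0.2787  0.028 ]
tray1 [0.6025 0.4569 0.014 ]
tray2 [0.5945 0.1882 0.014 ]
tray3 [0.3455 0.4641 0.014 ]
tray4 [0.3386 0.196  0.014 ]
tub1 [0.5012 0.0952 0.045 ]
tub2 [ 0.5137 -0.1365  0.045 ]
tub3 [ 0.374 -0.144  0.045]
tub4 [0.359  0.0861 0.045 ]
```

```bash
cat >> h.py <<'E'
from scipy.spatial.transform import Rotation as Rn
def down(a):
    z=np.array([np.cos(a),np.sin(a),0]);x=np.array([0,0,-1.]);y=np.cross(z,x)
    return Rn.from_matrix(np.c_[x,y,z]).as_quat()
def shot(env,name):
    c=env.calibration("wrist");im=env.get_image("wrist")[:,:,::-1].copy()
    cv2.imwrite(f"pics/{name}.png",im)
    np.savez(f"pics/{name}.npz",**c)
    return c,im
def load(name): return dict(np.load(f"pics/{name}.npz"))
E
python3 - <<'E'
from cell import env
from h import *
c=env.calibration("wrist");p=env.current_ee_pos();q=Rn.from_quat(env.current_orientation())
print(proj(c,p),proj(c,p-[0,0,.1]),proj(c,p-[0,0,.2]),"cam in tool",q.inv().apply(-c['R'].T@c['t']-p), "tool z",q.as_matrix()[:,2],"y",q.as_matrix()[:,1],"cam fwd",c['R'][2])
for a in np.radians([0,45,90,135,180,-45,-90,-135]):
    for n,P in dict(L=(.6486,-.1425,.25),S=(.528,-.373,.25),M=(.646,.108,.25),jL=(.547,.36,.25),jS=(.3965,.367,.25),jM=(.443,.261,.25),tub=(.437,.04,.2),dial=(.422,-.237,.2)).items():
        r=env.inverse_kinematics(np.array(P),down(a)); print(n,round(np.degrees(a)),None if r is None else np.round(r,2))
E
```

```text
[[282.10327215 265.03473256]] [[282.360145   209.51441306]] [[282.47560674 184.55859319]] cam in tool [-0.1421236   0.07202852  0.00023951] tool z [ 4.33911400e-01  9.00955216e-01 -7.72373898e-04] y [-9.00955501e-01  4.33911492e-01 -5.24921279e-05] cam fwd [ 0.25436091 -0.12194112 -0.9593909 ]
L 0 [ 0.09  0.86  0.2   1.07 -0.16  1.23  0.28]
S 0 [ 0.49  0.82  0.19  1.16 -0.15  1.17  0.67]
M 0 [-0.29  0.84  0.2   1.12 -0.16  1.2  -0.1 ]
jL 0 [-0.73  0.84  0.26  1.12 -0.21  1.2  -0.48]
jS 0 [-0.95  0.65  0.27  1.59 -0.2   0.93 -0.61]
jM 0 [-0.73  0.6   0.24  1.68 -0.17  0.88 -0.42]
tub 0 [-0.26  0.57  0.17  2.   -0.16  0.58  0.01]
dial 0 [ 0.42  0.62  0.04  1.85 -0.04  0.67  0.49]
L 45 [ 0.18  0.85 -0.03  1.07  0.02  1.23  0.94]
S 45 [ 0.58  0.81 -0.05  1.15  0.04  1.18  1.32]
M 45 [-0.21  0.83 -0.    1.11  0.    1.2   0.57]
jL 45 [-0.64  0.83  0.03  1.12 -0.02  1.2   0.17]
jS 45 [-0.83  0.63  0.04  1.58 -0.03  0.92  0.01]
jM 45 [-0.6   0.59  0.02  1.68 -0.01  0.87  0.2 ]
tub 45 [-0.14  0.57 -0.04  2.    0.04  0.58  0.58]
dial 45 [ 0.55  0.62 -0.18  1.85  0.16  0.68  1.06]
L 90 [ 0.27  
[... 1734 characters left out ...]
9  1.13 -0.55  1.28 -1.39]
jL -90 [-0.89  0.92  0.73  1.13 -0.59  1.29 -1.79]
jS -90 [-1.17  0.74  0.75  1.6  -0.56  1.03 -1.83]
jM -90 [-0.97  0.69  0.72  1.69 -0.54  0.97 -1.62]
tub -90 [-0.5   0.64  0.59  2.01 -0.57  0.66 -1.11]
dial -90 [ 0.17  0.67  0.49  1.86 -0.46  0.72 -0.65]
L -135 [-0.19  1.11  1.3   1.09 -1.04  1.56 -1.53]
S -135 [ 0.18  1.09  1.3   1.17 -1.03  1.53 -1.08]
M -135 [-0.59  1.1   1.3   1.13 -1.03  1.54 -1.89]
jL -135 [-1.    1.1   1.3   1.13 -1.03  1.54 -2.3 ]
jS -135 [-0.36  0.75 -0.89  1.57  0.63  1.13  2.53]
jM -135 [-0.12  0.72 -0.92  1.66  0.63  1.09  2.7 ]
tub -135 [-0.75  0.93  1.3   2.02 -1.05  1.1  -1.31]
dial -135 [-0.07  0.87  1.08  1.87 -0.92  1.01 -0.94]
```

```bash
python3 - <<'E'
from cell import env
from h import *
env.move_ptp([.5,-.375,.22],down(np.radians(76)))
print(env.current_time()); shot(env,"wS")
env.move_ptp([.63,-.14,.22],down(np.radians(63)))
print(env.current_time()); shot(env,"wL")
E
```

```text
3.3917
4.4833
```

View pics/wS.png

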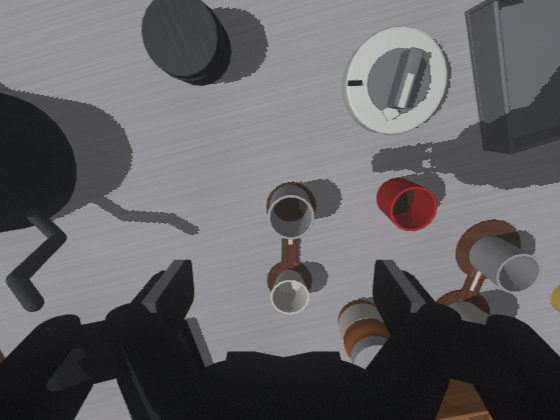

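View pics/wL.png

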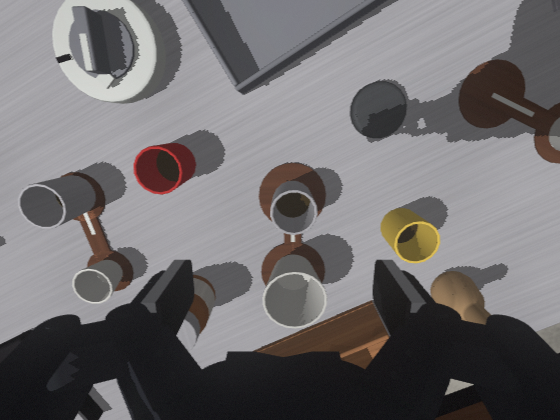

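```bash
python3 - <<'E'
from h import *
a=cv2.imread("pics/wS.png")[170:320,230:350];b=cv2.imread("pics/wL.png")[150:330,240:350]
a=cv2.resize(a,None,fx=4,fy=4,interpolation=cv2.INTER_CUBIC)[:600];b=cv2.resize(b,None,fx=3.3,fy=3.3,interpolation=cv2.INTER_CUBIC)
cv2.imwrite("pics/cS.png",a);cv2.imwrite("pics/cL.png",b)
E
```

```text
(no output)
```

View pics/cS.png

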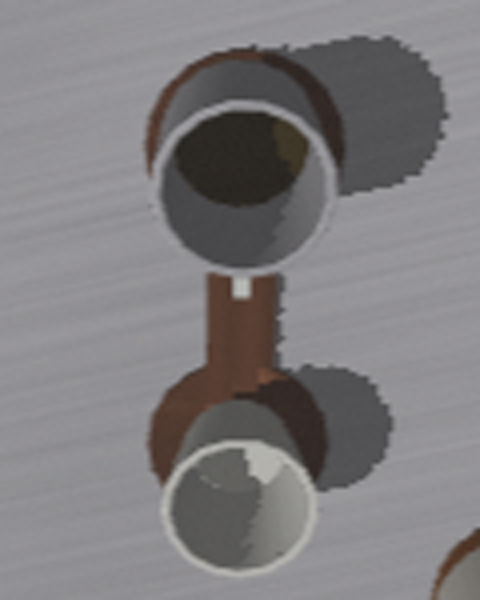

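View pics/cL.png

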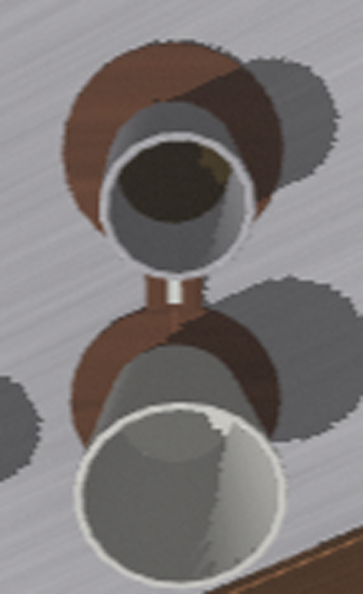

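```bash
python3 - <<'E'
from h import *
for n,d in dict(wS=dict(used=((291.25,216.6),.058),clean=((289.75,296.9),.041),coasttop=((290.5,182.5),.003)),wL=dict(used=((293.6,212.1),.058),clean=((294.7,300),.069),coasttop=((293,162),.003),l=((258.5,194),.003),r=((326.5,194),.003))).items():
    c=load(n)
    for k,(uv,z) in d.items(): print(n,k,at_z(c,[uv],z)[0])
E
```

```text
wS used [ 0.5283713  -0.37153462  0.058     ]
wS clean [ 0.63184077 -0.39773737  0.041     ]
wS coasttop [ 0.50410378 -0.36506176  0.003     ]
wL used [ 0.6538305  -0.14115094  0.058     ]
wL clean [ 0.74159688 -0.18397586  0.069     ]
wL coasttop [ 0.61437847 -0.1201913   0.003     ]
wL l [ 0.62994701 -0.17463375  0.003     ]
wL r [ 0.66740119 -0.10134594  0.003     ]
```

```bash
cat >> h.py <<'E'
def st(env,m=""): print(m,"t",round(env.current_time(),2),np.round(env.current_ee_pos(),4),"op",round(env.current_opening(),4),"F",np.round(env.current_wrist_force(),1))
E
python3 - <<'E'
from cell import env
from h import *
def clear(xy,a,drop,ad):
    q=down(a)
    env.command_gripper(.085,40)
    env.move_ptp([*xy,.16],q)
    env.servo_line([*xy,.018],q,v=.15); st(env,"at")
    env.command_gripper(0.03,40); st(env,"grip")
    env.servo_line([*xy,.15],q,v=.2)
    qd=down(ad)
    env.move_ptp([*drop,.15],qd); st(env,"over")
    env.servo_line([*drop,.023],qd,v=.12); st(env,"down")
    env.command_gripper(.07); st(env,"rel")
    env.servo_line([*drop,.15],qd,v=.25)
clear((.6538,-.1411),np.radians(63),(.437,.035),np.radians(93))
c,im=shot(env,"wt1")
clear((.5284,-.3715),np.radians(76),(.437,-.085),np.radians(93))
c,im=shot(env,"wt2")
st(env)
E
```

```text
at t 6.22 [ 0.6544 -0.1412  0.0191] op 0.085 F [ 0.  -0.2  0.6]
grip t 6.64 [ 0.654  -0.1413  0.0186] op 0.0478 F [-1.8 -0.3  6.5]
over t 8.53 [0.4379 0.0346 0.1497] op 0.0479 F [ 0.1  0.2 -1. ]
down t 9.74 [0.4372 0.0349 0.0234] op 0.0479 F [0.2 0.3 0. ]
rel t 10.09 [0.4371 0.035  0.0232] op 0.0701 F [-0.8 -0.1  0.2]
at t 13.74 [ 0.5289 -0.3717  0.019 ] op 0.085 F [ 0.6 -0.   0.5]
grip t 14.17 [ 0.5286 -0.3718  0.0187] op 0.0492 F [-2.2  0.1  7.4]
over t 16.12 [ 0.4375 -0.0858  0.1497] op 0.0491 F [-0.9 -0.7 -0.9]
down t 17.33 [ 0.4372 -0.0851  0.0234] op 0.0489 F [-0.8  0.2  0.5]
rel t 17.68 [ 0.4371 -0.0851  0.0232] op 0.0703 F [-0.5  0.1  1.8]
 t 18.38 [ 0.4367 -0.085   0.1495] op 0.0698 F [ 0.2  0.9 -1.4]
```

View pics/wt2.png

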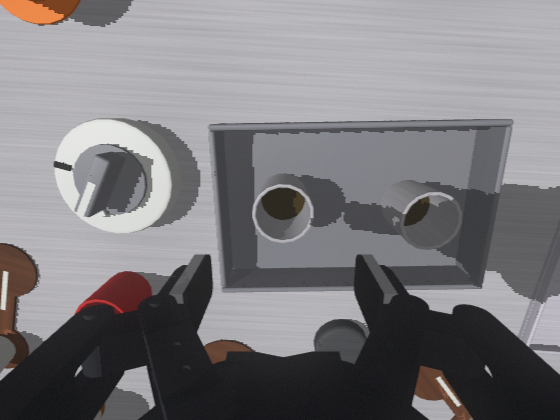

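Both used cups stand in the tub (wrist pixels ~(283,213) and (430,222)). Now the bare coasters and the tray.

```bash
python3 - <<'E'
from cell import env
from h import *
env.command_gripper(.085)
env.move_ptp([.5,-.375,.2],down(np.radians(76))); shot(env,"vS")
env.move_ptp([.62,-.13,.2],down(np.radians(63))); shot(env,"vL")
env.move_ptp([.62,.1,.2],down(np.radians(130))); shot(env,"vM")
env.move_ptp([.44,.31,.26],down(np.radians(100))); shot(env,"vT")
st(env)
E
```

```text
t 23.1 [0.4411 0.3088 0.2596] op 0.0851 F [-0.3  0.2  0.5]
```

View pics/vS.png

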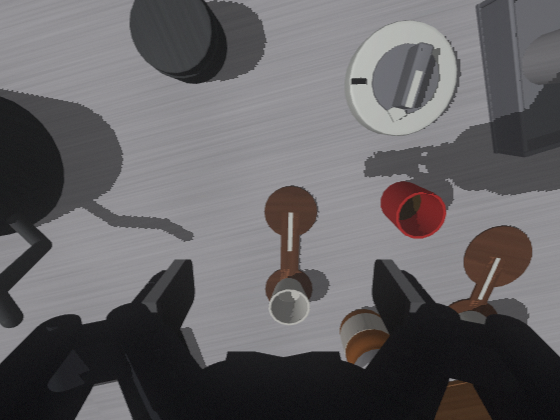

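View pics/vL.png

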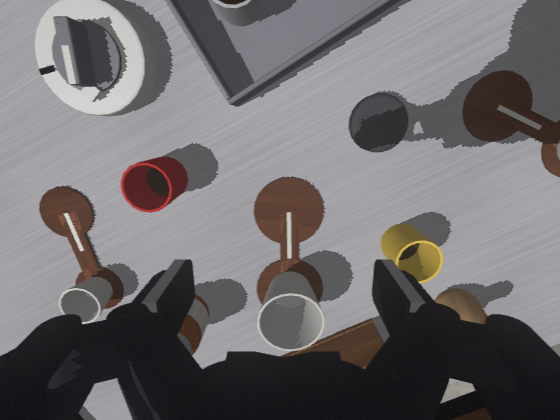

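View pics/vM.png

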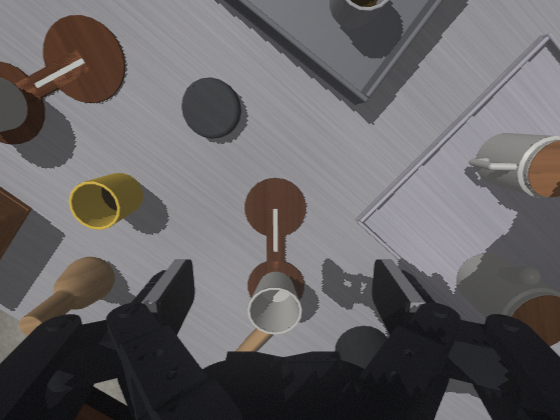

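View pics/vT.png

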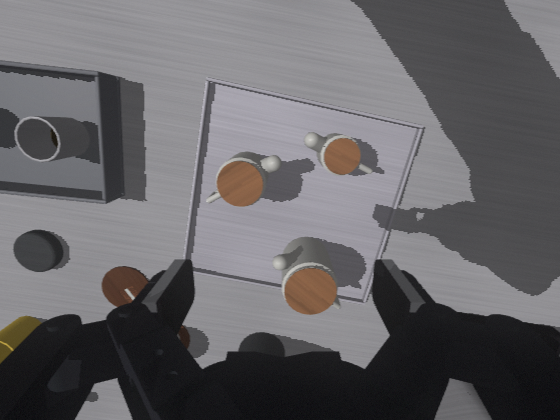

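```bash
cat >> h.py <<'E'
def warp(c,im,ctr,z,half=.08,res=.0005):
    """rectified view on plane z; col=+x world, row=+y world"""
    n=int(2*half/res)
    w=np.array([[ctr[0]+sx*half,ctr[1]+sy*half,z] for sx,sy in((-1,-1),(1,-1),(1,1),(-1,1))])
    H=cv2.getPerspectiveTransform(proj(c,w).astype(np.float32),np.float32([[0,0],[n,0],[n,n],[0,n]]))
    return cv2.warpPerspective(im,H,(n,n),flags=cv2.INTER_LINEAR)
def disc(mask,r,ctr,half,res=.0005):
    R=r/res;k=int(R*1.25);g=np.hypot(*np.mgrid[-k:k+1,-k:k+1]);t=np.where(g<=R,1.,np.where(g<=R*1.2,-1.,0.)).astype(np.float32)
    t[g<=R]/=(g<=R).sum();t[t<0]/=-t[t<0].sum()
    s=cv2.filter2D((mask>0).astype(np.float32),-1,t,borderType=cv2.BORDER_CONSTANT)
    j=np.unravel_index(s.argmax(),s.shape)
    return np.array([ctr[0]-half+(j[1]+.5)*res,ctr[1]-half+(j[0]+.5)*res]),s.max()
E
python3 - <<'E'
from h import *
for n,r,ctr,clean in(("vS",.031,(.53,-.37),(.6318,-.3977)),("vL",.041,(.652,-.14),(.7416,-.184)),("vM",.036,(.646,.108),(.722,.173))):
    c=load(n);im=cv2.imread(f"pics/{n}.png")
    w=warp(c,im,ctr,.003)
    hsv=cv2.cvtColor(w,cv2.COLOR_BGR2HSV)
    br=((hsv[...,1]>90)&((hsv[...,0]<20)|(hsv[...,0]>170))).astype(np.uint8)
    m0=cv2.morphologyEx(br,cv2.MORPH_CLOSE,np.ones((21,21)))
    p,s=disc(m0,r,ctr,.08)
    yy,xx=np.mgrid[:320,:320];X=ctr[0]-.08+(xx+.5)*.0005;Y=ctr[1]-.08+(yy+.5)*.0005
    wh=(hsv[...,1]<70)&(hsv[...,2]>140)&(np.hypot(X-p[0],Y-p[1])<r*.9)
    P=np.c_[X[wh],Y[wh]];mu=P.mean(0);u=np.linalg.svd(P-mu,full_matrices=False)[2][0];u*=np.sign(u@(np.array(clean)-p))
    off=(p-mu)@np.array([-u[1],u[0]])
    d=np.array(clean)-p
    print(n,"ctr",p,"score",s,"line ang",np.degrees(np.arctan2(u[1],u[0])),"npx",wh.sum(),"offset of ctr from line",off,"clean dir",np.degrees(np.arctan2(d[1],d[0])),"dist",np.hypot(*d))
    cv2.imwrite(f"pics/w_{n}.png",w)
E
python3 -c "
import cv2,numpy as np
cv2.imwrite('pics/w_all.png',np.hstack([cv2.imread(f'pics/w_v{k}.png') for k in 'SL'])); cv2.imwrite('pics/cT.png',cv2.resize(cv2.imread('pics/vT.png')[110:330,180:440],None,fx=2.7,fy=2.7,interpolation=2))"
```

```text
vS ctr [ 0.53475 -0.37225] score 0.83181787 line ang -14.54320935634366 npx 555 offset of ctr from line -0.0003302788589324101 clean dir -14.694149889522704 dist 0.10033147561956812
vL ctr [ 0.65175 -0.13975] score 0.8757497 line ang -25.790325922678157 npx 810 offset of ctr from line 0.00022559068372946528 clean dir -26.219668879925404 dist 0.10015530440271246
vM ctr [0.64825 0.10975] score 0.86366916 line ang 39.775149282570794 npx 631 offset of ctr from line 0.00017165886350080823 clean dir 40.617285651989 dist 0.09715773257955324
```

View pics/w_all.png

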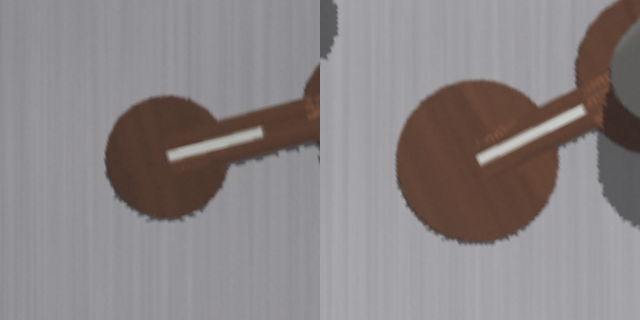

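View pics/cT.png

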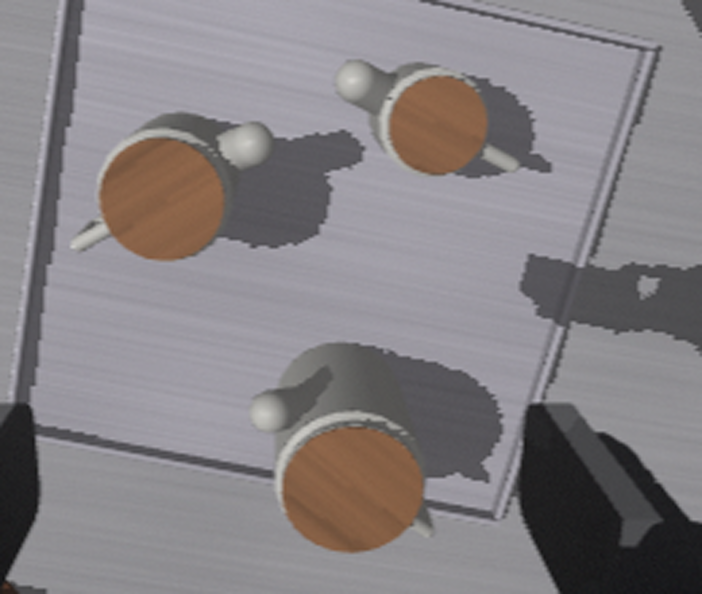

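```bash
cat > jug.py <<'E'
from h import *
def circfit(P):
    A=np.c_[2*P,np.ones(len(P))];s=np.linalg.lstsq(A,(P**2).sum(1),rcond=None)[0]
    return s[:2],np.sqrt(s[2]+s[:2]@s[:2])
G=dict(S=(.058,.023,.052,.041),M=(.074,.028,.068,.046),L=(.090,.033,.084,.051))
def lids(c,im,base=.004,which="SML",box=(0,0,560,420)):
    """orange lid blobs -> world centre at lid-top height, equivalent radius"""
    hsv=cv2.cvtColor(im,cv2.COLOR_BGR2HSV)
    m=cv2.inRange(hsv,(5,95,90),(20,200,255))
    mm=np.zeros_like(m);mm[box[1]:box[3],box[0]:box[2]]=m[box[1]:box[3],box[0]:box[2]]
    n,l,s,ct=cv2.connectedComponentsWithStats(cv2.morphologyEx(mm,cv2.MORPH_OPEN,np.ones((3,3))))
    return [(s[i,4],ct[i]) for i in range(1,n) if s[i,4]>100]
E
python3 - <<'E'
from cell import env
from jug import *
for n,r,ctr,ang in(("vS",.031,(.53,-.37),-14.6),("vL",.041,(.652,-.14),-25.9),("vM",.036,(.646,.108),39.9)):
    c=load(n);im=cv2.imread(f"pics/{n}.png")
    w=warp(c,im,ctr,.003);hsv=cv2.cvtColor(w,cv2.COLOR_BGR2HSV)
    br=((hsv[...,1]>90)&((hsv[...,0]<20)|(hsv[...,0]>170))).astype(np.uint8)
    br=cv2.morphologyEx(br,cv2.MORPH_OPEN,np.ones((5,5)))
    cs=cv2.findContours(br,cv2.RETR_EXTERNAL,cv2.CHAIN_APPROX_NONE)[0]
    k=max(cs,key=cv2.contourArea)[:,0].astype(float);P=np.c_[ctr[0]-.08+(k[:,0]+.5)*.0005,ctr[1]-.08+(k[:,1]+.5)*.0005]
    p=np.array(ctr);
    for _ in range(6):
        d=P-p;a=np.angle(np.exp(1j*(np.arctan2(d[:,1],d[:,0])-np.radians(ang))));ok=(abs(a)>.8)&(abs(np.hypot(*d.T)-r)<(.012 if _<2 else .003))
        p,R=circfit(P[ok])
    print(n,p,R,ok.sum())
c=load("vT");im=cv2.imread("pics/vT.png");print(lids(c,im))
T=env.calibration("top")
print("tin tall top",at_z(T,[(135,102)],.15),"base",at_z(T,[(155,128)],0))
for k,l,s in(("L",(310.4,290.4),(280,262.2)),("M",(240.7,183.5),(272,163.5)),("S",(342,156),(312,140))):
    h,r,sz,sd=G[k]
    A=at_z(c,[l],h+.004)[0]
    for z in(sz+.004,sz):
        B=at_z(c,[s],z)[0];d=B-A;print(k,A[:2],B[:2],np.degrees(np.arctan2(d[1],d[0])),np.hypot(*d[:2]))
E
```

```text
vS [ 0.53358918 -0.37148567] 0.029194902631013896 258
vL [ 0.65064711 -0.13933984] 0.03935098778421392 338
vM [0.64754964 0.10910104] 0.03436232522002587 293
[(np.int32(990), array([341.91919192, 155.97474747])), (np.int32(1591), array([239.64739158, 183.39912005])), (np.int32(1857), array([310.10446957, 290.75282714]))]
tin tall top [[0.73576152 0.32749576 0.15      ]] base [[0.72062985 0.32466333 0.        ]]
L [0.55033032 0.36053964] [0.52433033 0.32074989] -123.1619841702794 0.04753129689442519
L [0.55033032 0.36053964] [0.52629438 0.32105364] -121.32974325060849 0.04622629845204614
M [0.44437664 0.26378371] [0.41810516 0.29353283] 131.4477578323033 0.03968880555113079
M [0.44437664 0.26378371] [0.41868585 0.29349182] 130.8523796942136 0.039275800760870075
S [0.3980359  0.36832177] [0.38709168 0.3328249 ] -107.1353219658629 0.03714570465317653
S [0.3980359  0.36832177] [0.38728684 0.3332402 ] -107.0351663980811 0.036691394460150364
```

```bash
cat >> jug.py <<'E'
def carry(env,xy,ag,z,op,force,dst,ap,zp):
    q=down(np.radians(ag))
    env.command_gripper(op,force)
    env.move_ptp([*xy,max(z+.1,.14)],q)
    env.servo_line([*xy,z],q,v=.12); st(env,"at")
    env.command_gripper(.02,force); st(env,"grip")
    env.servo_line([*xy,.19],q,v=.15); st(env,"lift")
    q2=down(np.radians(ap))
    env.move_ptp([*dst,.19],q2); shot(env,"held%d"%env.current_time()); st(env,"over")
    env.servo_line([*dst,zp],q2,v=.08); st(env,"down")
    env.command_gripper(op); st(env,"rel")
    env.servo_line([*dst,.2],q2,v=.15)
E
python3 - <<'E'
from cell import env
from jug import *
carry(env,(.5500,.3605),-122.5+90,.037,.085,60,(.6506,-.1393),-25.9+90,.0365)
env.move_ptp([.62,-.13,.22],down(np.radians(63))); shot(env,"aL"); st(env)
E
ls pics
```

```text
at t 25.97 [0.5504 0.3607 0.0378] op 0.0851 F [-0.3 -0.1  0.3]
grip t 26.3 [0.5507 0.3605 0.0382] op 0.0648 F [-0.1 -2.7  9.6]
lift t 27.47 [0.5497 0.3603 0.1891] op 0.0647 F [-0.5  0.2 -4.3]
over t 29.43 [ 0.6507 -0.1383  0.1899] op 0.0647 F [-0.3 -0.1 -3.7]
down t 31.49 [ 0.6507 -0.1394  0.0372] op 0.065 F [-4.8  0.   6.2]
rel t 31.83 [ 0.6508 -0.1393  0.0366] op 0.0849 F [-0.3 -0.1  0.7]
 t 33.4 [ 0.62   -0.1301  0.2197] op 0.0849 F [-0.1 -0.2 -0.6]
aL.npz
aL.png
cL.png
cS.png
cT.png
c_pad.png
c_r.png
c_tray.png
held29.npz
held29.png
s_pad.png
s_tray.png
scene0.png
top0.png
vL.npz
vL.png
vM.npz
vM.png
vS.npz
vS.png
vT.npz
vT.png
wL.npz
wL.png
wS.npz
wS.png
w_all.png
w_vL.png
w_vM.png
w_vS.png
wrist0.png
wt1.npz
wt1.png
wt2.npz
wt2.png
```

View pics/aL.png

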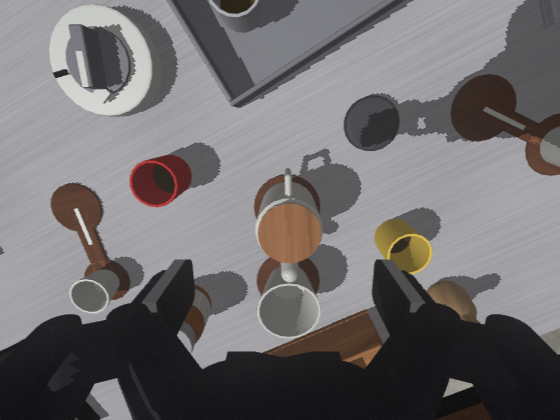

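```bash
cat >> jug.py <<'E'
def check(name,k,ctr,ang):
    c=load(name);im=cv2.imread(f"pics/{name}.png");h,r,sz,sd=G[k];z=.003+h
    best=min(lids(c,im),key=lambda b:np.hypot(*(at_z(c,[b[1]],z)[0,:2]-ctr)))
    p=at_z(c,[best[1]],z)[0,:2];u=np.array([np.cos(np.radians(ang)),np.sin(np.radians(ang))]);d=p-ctr
    # predicted pixels of lid centre, spout tip, handle end
    q=np.array([[*(ctr+u*t),zz] for t,zz in((0,z),(sd-.004,.003+sz),(-sd+.002,.003+h*.6))])
    print(k,"lid",p,"along",d@u,"across",d@[-u[1],u[0]],"pred px",np.round(proj(c,q),1),"lid px",best)
    x,y=best[1].astype(int);b=cv2.resize(im[max(0,y-75):y+75,x-75:x+75],None,fx=4,fy=4,interpolation=2)
    for w in proj(c,q): cv2.circle(b,tuple(int(v) for v in ((w-[x-75,max(0,y-75)])*4)),3,(0,255,0),-1)
    for t in np.linspace(-.05,.06,12): 
        w=proj(c,[[*(ctr+u*t),z]])[0];cv2.circle(b,tuple(int(v) for v in ((w-[x-75,max(0,y-75)])*4)),1,(255,0,0),-1)
    cv2.imwrite(f"pics/chk_{name}.png",b)
E
python3 -c "
from jug import *
check('aL','L',np.array([.6506,-.1393]),-25.9)"
```

```text
L lid [ 0.65247635 -0.14138822] along 0.002600022234124201 across -0.0010588813517835942 pred px [[288.4 233.4]
 [288.9 275. ]
 [287.  175.2]] lid px (np.int32(3199), array([287.28258831, 236.00312598]))
```

View pics/chk_aL.png

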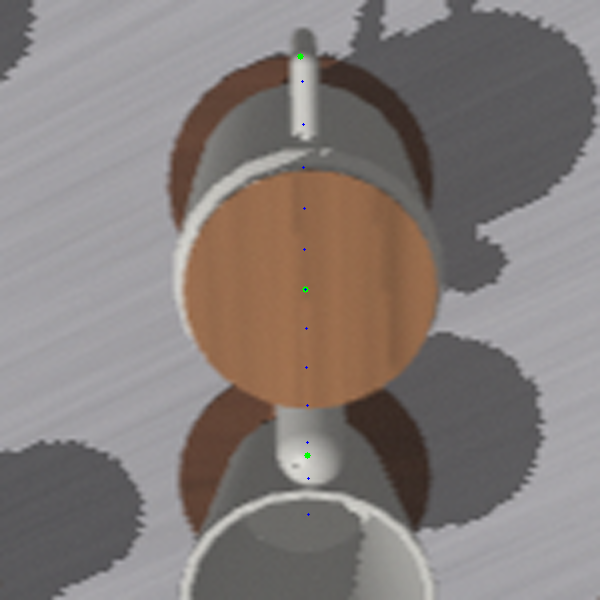

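Large jug is centred on its coaster (lid centre at prediction within ~1 mm) with spout and handle on the line. Re-look at the tray.

```bash
python3 - <<'E'
from cell import env
from jug import *
env.move_ptp([.42,.28,.2],down(np.radians(100))); c,im=shot(env,"vT2"); st(env)
print(lids(c,im)); crop(im,170,90,420,290,3,"cT2")
E
```

```text
t 35.12 [0.4207 0.2793 0.1999] op 0.0848 F [ 0.  -0.5 -0.5]
[(np.int32(1342), array([379.52831595, 190.05812221])), (np.int32(2142), array([259.82492997, 223.42577031]))]
```

View pics/cT2.png

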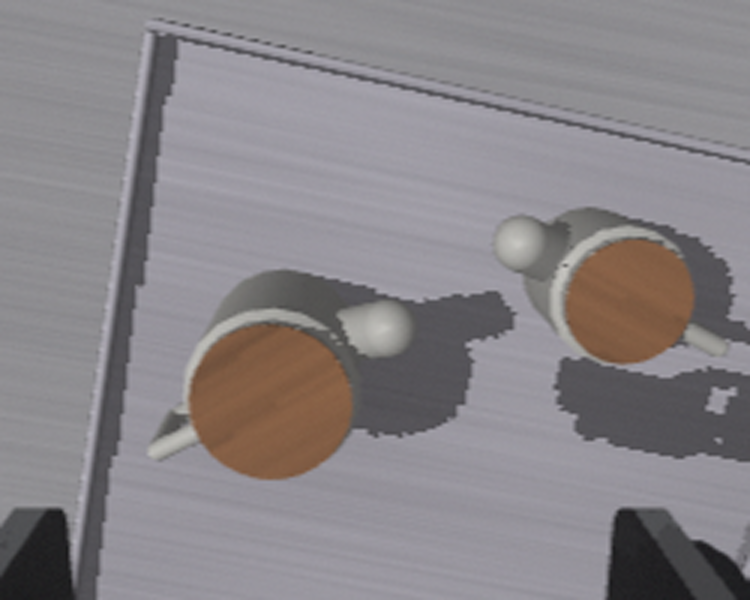

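```bash
python3 - <<'E'
from cell import env
from jug import *
c=load("vT2")
for k,l,s in(("M",(260.7,223.3),(297.7,199.3)),("S",(379.7,190),(343.3,171))):
    h,r,sz,sd=G[k];A=at_z(c,[l],h+.004)[0]
    for z in(sz+.004,sz-.002): B=at_z(c,[s],z)[0];d=B-A;print(k,A[:2],np.degrees(np.arctan2(d[1],d[0])),np.hypot(*d[:2]))
E
```

```text
M [0.44403193 0.26326172] 131.84469030349462 0.03991575783267884
M [0.44403193 0.26326172] 129.66387471590622 0.03937050076400811
S [0.39778121 0.36826365] -106.62123521216772 0.038054167043268534
S [0.39778121 0.36826365] -106.06400595903654 0.0365367763856791
```

```bash
python3 - <<'E'
from cell import env
from jug import *
carry(env,(.4440,.2633),131-90,.027,.080,60,(.6475,.1091),39.9-90,.0265)
env.move_ptp([.61,.09,.22],down(np.radians(-50))); shot(env,"aM"); st(env)
check('aM','M',np.array([.6475,.1091]),39.9)
E
```

```text
at t 37.22 [0.4443 0.2635 0.0276] op 0.0799 F [-0.3 -0.2 -1.1]
grip t 37.58 [0.4442 0.2634 0.0277] op 0.0551 F [-2.8 -0.9 11.4]
lift t 38.82 [0.4437 0.2631 0.1894] op 0.0552 F [-0.2 -0.  -2.1]
over t 39.87 [0.6468 0.1104 0.1898] op 0.0547 F [ 0.3  0.5 -2.4]
down t 42.06 [0.6477 0.1091 0.0268] op 0.0549 F [-0.9 -0.5  1.2]
rel t 42.43 [0.6476 0.1091 0.0265] op 0.0799 F [-0.   0.2  0.3]
 t 44.1 [0.61   0.0902 0.2198] op 0.0796 F [ 0.   1.  -0.4]
M lid [0.64669015 0.10920802] along -0.0005520002008846481 across 0.0006023494739737765 pred px [[293.7 153.4]
 [294.  105.9]
 [292.3 192.4]] lid px (np.int32(2231), array([293.00582698, 154.04347826]))
```

View pics/chk_aM.png

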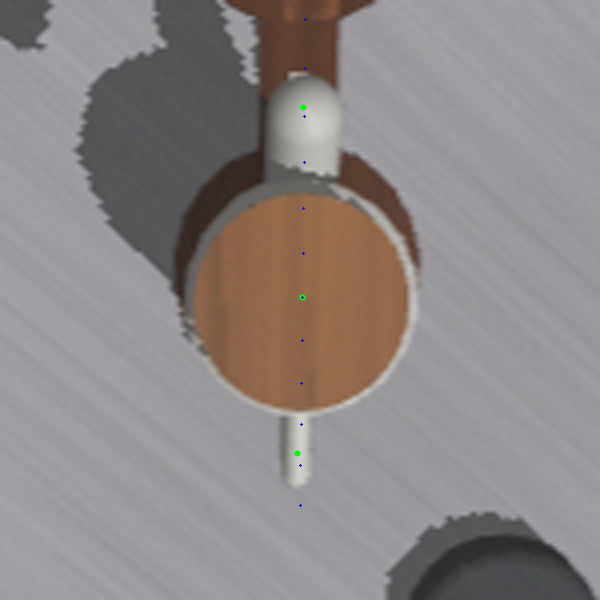

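View pics/aM.png

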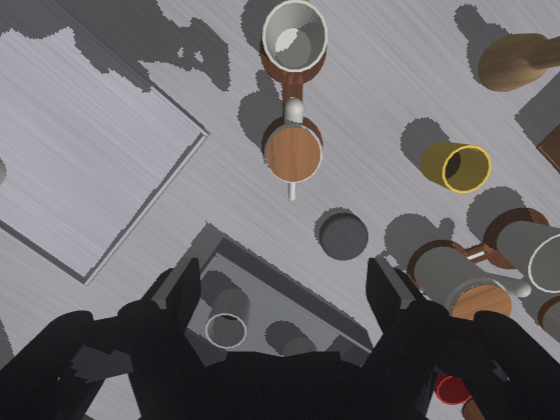

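Medium is spot on (sub-mm). Now the small jug, with a fresh look.

```bash
python3 - <<'E'
from cell import env
from jug import *
env.move_ptp([.37,.36,.2],down(np.radians(75))); c,im=shot(env,"vT3"); st(env)
print([(b, at_z(c,[b[1]],.062)[0]) for b in lids(c,im)]); crop(im,190,90,390,240,4,"cT3")
E
```

```text
t 45.51 [0.3709 0.3594 0.1998] op 0.0799 F [-0.5  0.2 -0.9]
[((np.int32(1224), array([298.35784314, 221.74673203])), array([0.39789648, 0.3682035 , 0.062     ]))]
```

View pics/cT3.png

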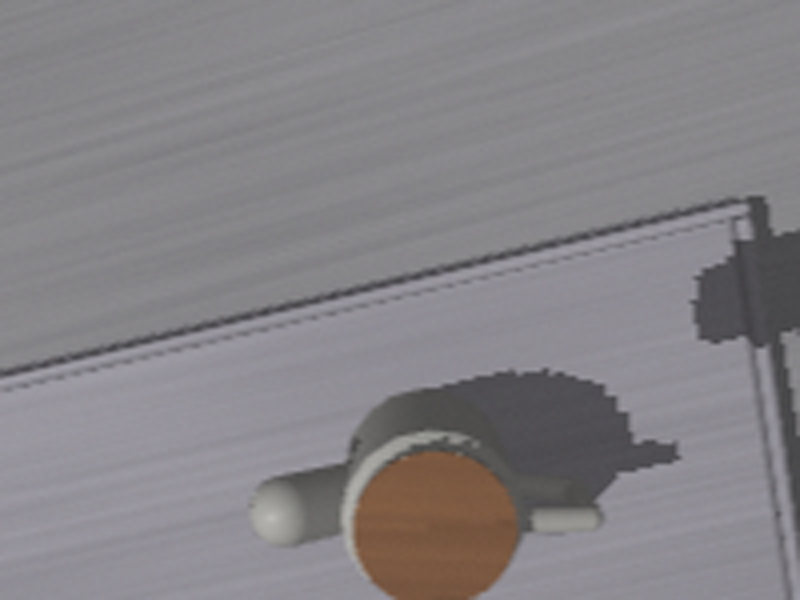

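```bash
python3 - <<'E'
from cell import env
from jug import *
c=load("vT3");A=at_z(c,[(298.7,221.7)],.062)[0]
for z in(.056,.05):
    d=at_z(c,[(258.75,218)],z)[0]-A;print(np.degrees(np.arctan2(d[1],d[0])))
carry(env,(.3979,.3682),-106.5+90,.022,.068,60,(.5336,-.3715),-14.6+90,.0215)
env.move_ptp([.50,-.365,.22],down(np.radians(76))); shot(env,"aS"); st(env)
check('aS','S',np.array([.5336,-.3715]),-14.6)
E
```

```text
-107.83865293286777
-104.95565187096624
at t 48.01 [0.3982 0.3684 0.0226] op 0.0682 F [ 0.5 -0.1  0.6]
grip t 48.33 [0.3981 0.3684 0.0228] op 0.0452 F [-1.7 -1.1 11. ]
lift t 49.6 [0.3977 0.368  0.1894] op 0.0449 F [ 0.1  0.2 -1. ]
over t 52.31 [ 0.534  -0.3707  0.19  ] op 0.0452 F [ 0.5  0.9 -0.9]
down t 54.57 [ 0.5338 -0.3716  0.0219] op 0.0449 F [-2.1  0.7  3. ]
rel t 54.92 [ 0.5336 -0.3715  0.0215] op 0.0679 F [ 0.2  0.4 -0.4]
 t 56.59 [ 0.4999 -0.3651  0.2197] op 0.0682 F [-0.6  0.2 -0. ]
S lid [ 0.53431869 -0.37085581] along 0.0005331039207806293 across 0.0008045532487407247 pred px [[284.6 224.9]
 [284.2 254.8]
 [284.9 183.8]] lid px (np.int32(1037), array([285.35294118, 225.39633558]))
```

View pics/chk_aS.png

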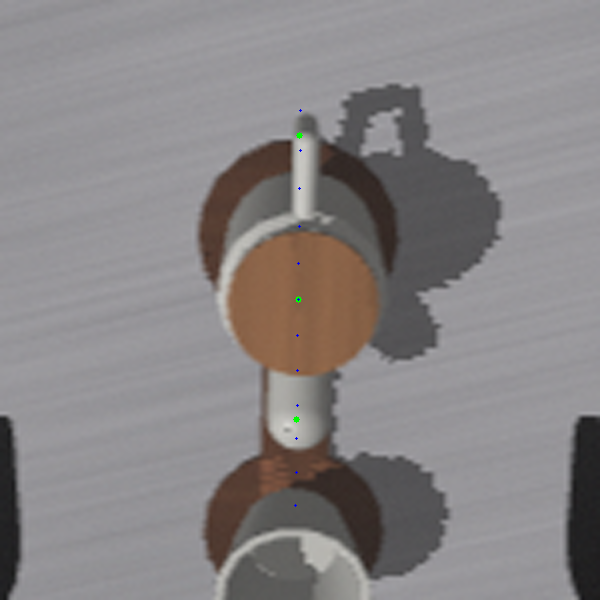

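View pics/aS.png

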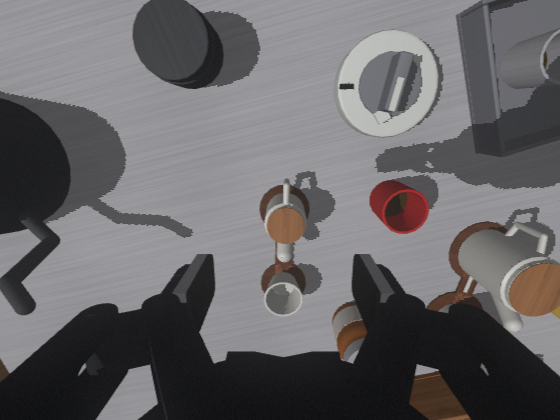

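```bash
python3 - <<'E'
from cell import env
from jug import *
env.move_ptp([.40,-.235,.2],down(np.radians(70))); c,im=shot(env,"vD"); st(env)
print(proj(c,[.422,-.237,.03])); crop(im,190,90,390,240,4,"cD")
t=env.get_image("top")[:,:,::-1].copy();cv2.imwrite("pics/top1.png",t)
E
```

```text
t 57.37 [ 0.4008 -0.2353  0.1997] op 0.0681 F [ 1.2  0.  -0.3]
[[287.3918829  209.32644394]]
```

View pics/cD.png

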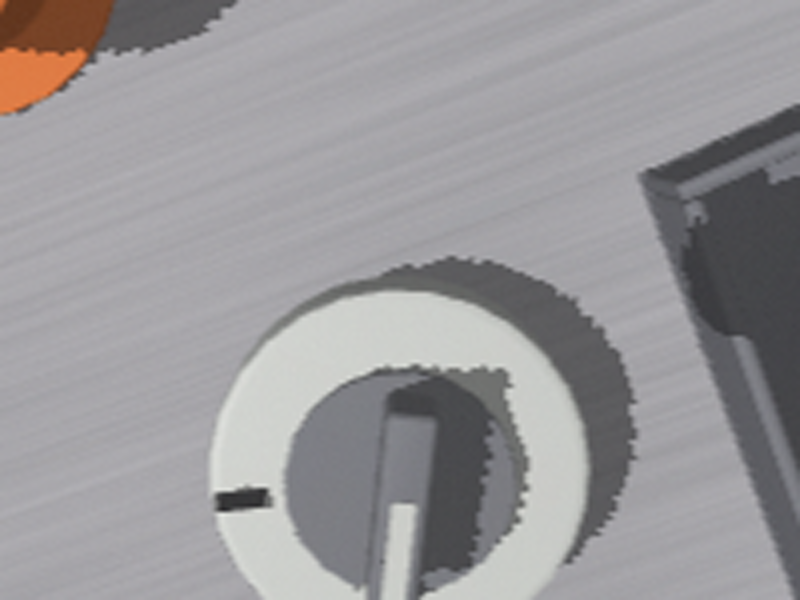

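View pics/top1.png

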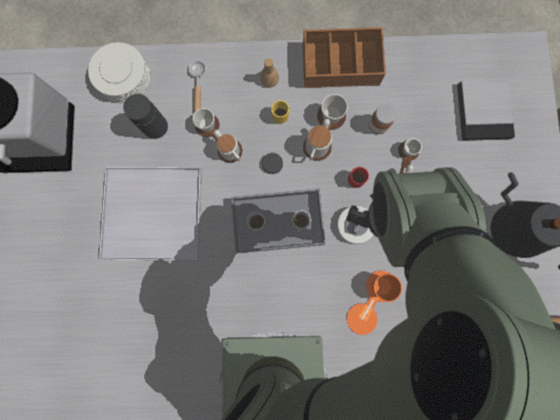

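```bash
python3 - <<'E'
from jug import *
im=cv2.imread("pics/vD.png"); crop(im,230,150,350,260,5,"cD2")
E
```

```text
(no output)
```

View pics/cD2.png

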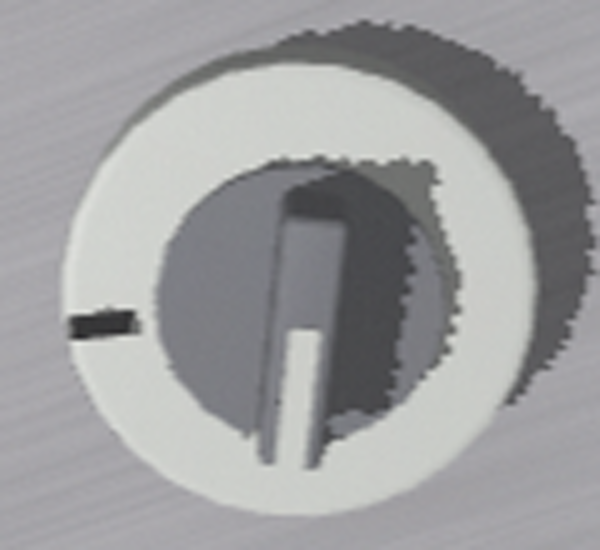

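```bash
python3 - <<'E'
from jug import *
c=load("vD")
h=at_z(c,[(290,207.4)],.028)[0];m=at_z(c,[(250.8,215)],.028)[0]
b=at_z(c,[(293.1,193.6),(288.2,243)],.060);
# white stripe mid line
w=at_z(c,[(230+303/5,150+330/5),(230+293/5,150+466/5)],.060)
ang=lambda d:np.degrees(np.arctan2(d[1],d[0]))
print(h,m,np.hypot(*(m-h)[:2]),"mark",ang(m-h),"bar",b,b.mean(0),np.hypot(*(b[1]-b[0])[:2]),ang(b[1]-b[0]),"stripe",ang(w[1]-w[0]))
E
```

```text
[ 0.42149828 -0.23381826  0.028     ] [ 0.41508393 -0.27643722  0.028     ] 0.04309895175268123 mark -98.55903218832036 bar [[ 0.4006384  -0.22407879  0.06      ]
 [ 0.44667378 -0.24548783  0.06      ]] [ 0.42365609 -0.23478331  0.06      ] 0.0507701040046008 -24.941080199010948 stripe -23.563179394792787
```

```bash
python3 - <<'E'
from cell import env
from jug import *
p=(.4225,-.2345); a0=65.5; a1=-98.6+90
env.command_gripper(.05,30)
env.move_ptp([*p,.12],down(np.radians(a0)))
env.servo_line([*p,.036],v=.08); st(env,"at")
env.command_gripper(0.005,30); st(env,"grip")
for a in np.linspace(a0,a1,9)[1:]:
    env.move_ptp([*p,.036],down(np.radians(a)))
env.hold(.2); st(env,"turned"); print(env.current_moment())
env.command_gripper(.05); st(env,"rel")
env.servo_line([*p,.13],v=.12)
env.move_ptp([.40,-.235,.2],down(np.radians(70))); c,im=shot(env,"vD1"); st(env)
crop(im,230,150,350,260,5,"cD3")
E
```

```text
at t 59.36 [ 0.4226 -0.2346  0.0364] op 0.0497 F [-0.3 -0.1  0.6]
grip t 59.77 [ 0.4224 -0.2352  0.0364] op 0.0124 F [-1.7 -4.1  7.1]
turned t 61.98 [ 0.4242 -0.2343  0.0363] op 0.0125 F [8.2 2.5 5. ]
[ 0.41060886 -1.88886366 -0.01108712]
rel t 62.42 [ 0.4223 -0.2345  0.0359] op 0.05 F [ 0.  -0.   0.8]
 t 64.37 [ 0.3999 -0.2348  0.1995] op 0.0498 F [-0.5 -0.   0.8]
```

View pics/cD3.png

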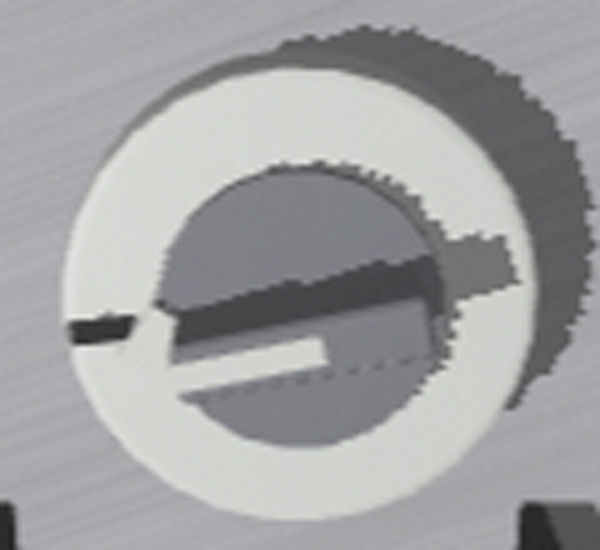

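```bash
python3 - <<'E'
from jug import *
c=load("vD1");f=lambda x,y:(230+x/5,150+y/5)
ang=lambda d:np.degrees(np.arctan2(d[1],d[0]))
h=at_z(c,[f(300,293)],.028)[0];m=at_z(c,[f(103,331)],.028)[0]
b=at_z(c,[f(426,326),f(179,380)],.060);w=at_z(c,[f(325,352),f(178,380)],.06)
print(h,m,ang(m-h),ang(m-np.array([.4225,-.2345,0])),b.mean(0),np.hypot(*(b[1]-b[0])[:2]),ang(b[1]-b[0]),ang(w[1]-w[0]))
E
```

```text
[ 0.42171145 -0.23396433  0.028     ] [ 0.41508392 -0.27677149  0.028     ] -98.8008157994983 -99.95065953228816 [ 0.42422174 -0.23529881  0.06      ] 0.049276577562567335 -97.18584347509697 -98.80864726746984
```

```bash
python3 - <<'E'
from cell import env
from jug import *
env.move_ptp([.60,-.2,.25],down(np.radians(65))); c,im=shot(env,"f1")
env.move_ptp([.40,.36,.25],down(np.radians(20))); 
for n in("top","scene"):
    t=env.get_image(n)[:,:,::-1].copy();cv2.imwrite(f"pics/{n}2.png",t)
    crop(t,180,80,440,270,3,"ct2") if n=="top" else crop(t,120,120,290,320,3,"cs2")
st(env)
T=env.calibration("top")
for k,p in dict(S=(.5336,-.3715),M=(.6475,.1091),L=(.6506,-.1393)).items():
    z=.003+G[k][0]; print(k,proj(T,[[*p,z]]),[at_z(T,[b[1]],z)[0,:2] for b in lids(T,cv2.imread("pics/top2.png"),box=(180,80,440,200)) if np.hypot(*(at_z(T,[b[1]],z)[0,:2]-p))<.03])
E
```

```text
t 67.5 [0.4005 0.3595 0.2499] op 0.05 F [0.4 0.9 0.3]
S [[408.1273175  179.97949919]] [array([ 0.53452113, -0.37032993])]
M [[225.7605669  142.03391459]] [array([0.64533748, 0.10953592])]
L [[319.56907891 136.15818919]] []
```

View pics/ct2.png

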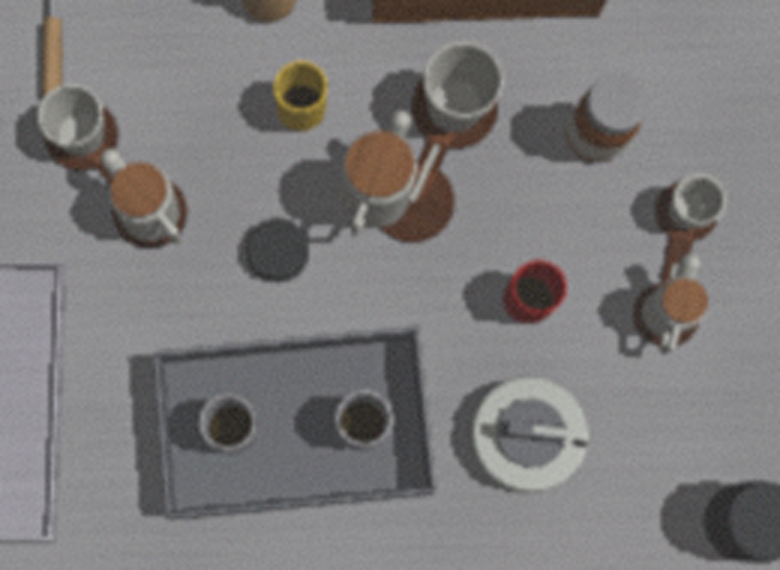

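View pics/f1.png

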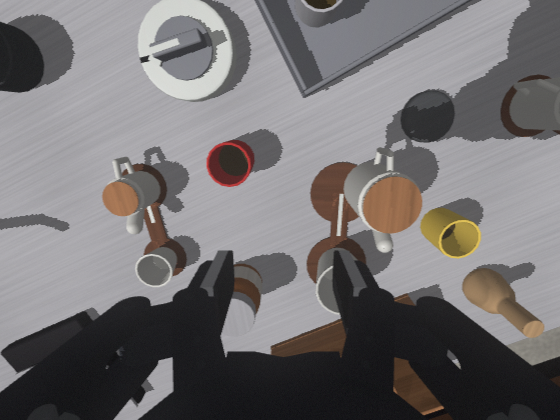

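View pics/cs2.png

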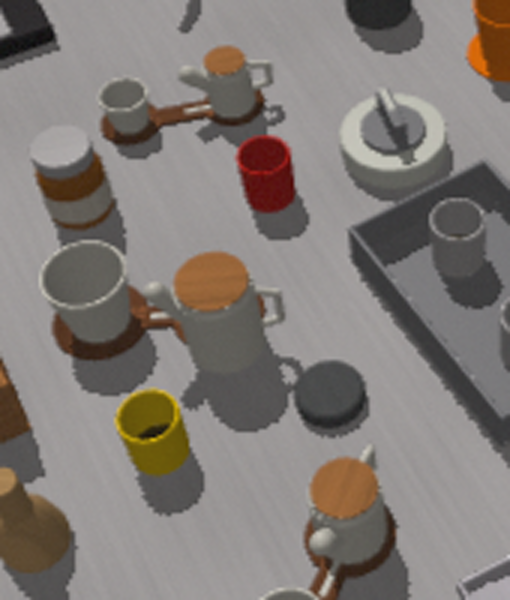

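The large jug has been knocked ~35 mm off its coaster (f1: lid at (390,203), coaster at (340,192)). It stood right in top1 (t=57). Let me check when that happened and measure it.

```bash
python3 - <<'E'
from cell import env
from jug import *
env.command_gripper(.085)
env.move_ptp([.62,-.10,.22],down(np.radians(63))); c,im=shot(env,"k1"); st(env)
print(lids(c,im)); crop(im,230,130,430,280,4,"ck1")
a=cv2.imread("pics/vD.png");b=cv2.imread("pics/vD1.png");cv2.imwrite("pics/cmp.png",np.vstack([a[200:420],b[200:420]]))
E
```

```text
t 69.84 [ 0.6201 -0.0988  0.2201] op 0.0849 F [ 0.3 -0.1 -0.9]
[(np.int32(242), array([442.22727273, 145.06198347])), (np.int32(160), array([508.04375, 150.99375])), (np.int32(394), array([513.45939086, 174.91624365])), (np.int32(4931), array([276.6917461 , 233.34110728])), (np.int32(995), array([ 16.61809045, 236.17286432])), (np.int32(546), array([ 72.13369963, 261.19047619]))]
```

View pics/ck1.png

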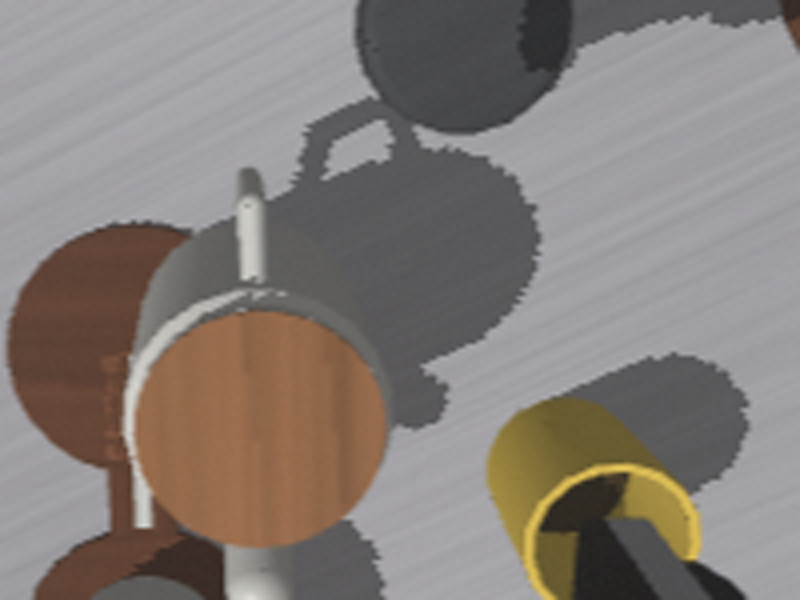

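View pics/cmp.png

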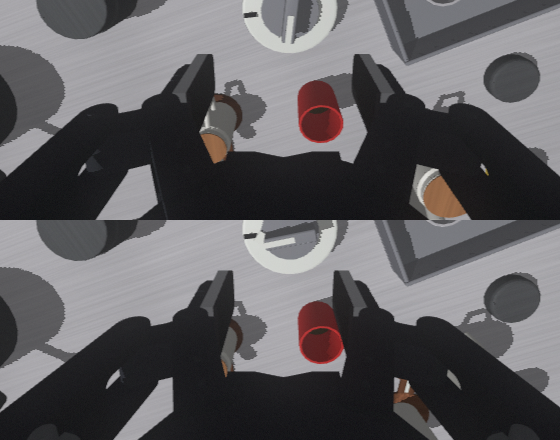

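```bash
python3 - <<'E'
from jug import *
c=load("k1");z=.0915
A=at_z(c,[(295.25,237)],z)[0];print("lid",A)
ang=lambda d:np.degrees(np.arctan2(d[1],d[0]))
for zz in(.04,.055,.07): print("handle",zz,ang(A-at_z(c,[(292.3,176)],zz)[0]),np.hypot(*(A-at_z(c,[(292.3,176)],zz)[0])[:2]))
c2=load("f1");A2=at_z(c2,[(390.5,203)],z)[0];d=at_z(c2,[(384.5,242.5)],.083)[0]-A2;print("f1",A2,ang(d),np.hypot(*d[:2]))
print("yellow",at_z(c,[(382.5,266)],.055),"lid",at_z(c,[(346,137)],.017))
for th in(-22,-26,-30):
    u=np.array([np.cos(np.radians(th)),np.sin(np.radians(th))])
    print(th,proj(c,[[*(A[:2]+u*.047),.083],[*(A[:2]-u*.052),.05]]))
E
python3 -c "
from h import *
im=cv2.imread('pics/k1.png');crop(im,220,150,370,310,3.7,'ck2')"
```

```text
lid [ 0.65763727 -0.10398653  0.0915    ]
handle 0.04 -25.043416857582873 0.049332037496259536
handle 0.055 -24.60119230419713 0.05207151738099406
handle 0.07 -24.203193963778727 0.05481378909467068
f1 [ 0.65504609 -0.10490524  0.0915    ] -23.80798317368341 0.04695915259546913
yellow [[ 0.74635424 -0.03791456  0.055     ]] lid [[ 0.60491155 -0.01208957  0.017     ]]
-22 [[298.34663709 276.68087552]
 [289.8718993  175.34360488]]
-26 [[295.13765927 276.8309264 ]
 [293.37881904 175.1647196 ]]
-30 [[291.92775892 276.78009459]
 [296.88759196 175.22841551]]
```

View pics/ck2.png

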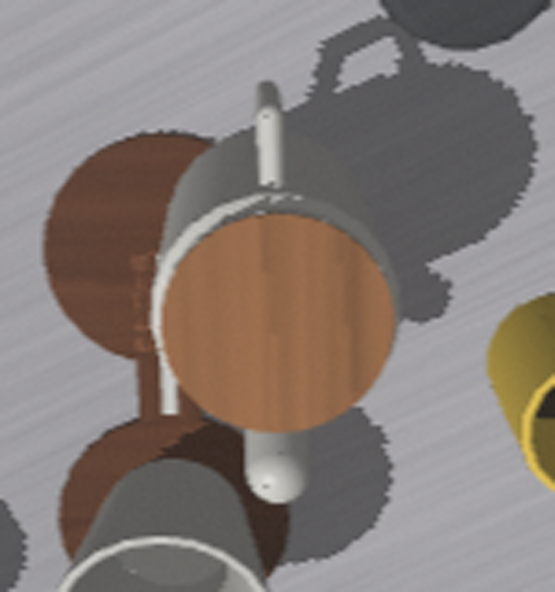

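The jug stands level (its axis is still over the coaster edge) with spout angle ≈ −25°. I'll put it back with a force-watched set-down.

```bash
python3 - <<'E'
from cell import env
from jug import *
xy=(.6565,-.1050);dst=(.6506,-.1393);q=down(np.radians(65));q2=down(np.radians(-25.9+90))
env.command_gripper(.085,60)
env.move_ptp([*xy,.15],q)
env.servo_line([*xy,.0375],q,v=.1); st(env,"at")
env.command_gripper(.02,60); st(env,"grip")
env.servo_line([*xy,.12],q,v=.12); st(env,"lift")
env.servo_line([*dst,.12],q2,v=.1); env.hold(.2); st(env,"over"); f0=env.current_wrist_force()[2]
env.servo_line([*dst,.043],q2,v=.08)
for z in np.arange(.042,.0365,-.001):
    env.servo_line([*dst,z],q2,v=.02); env.hold(.1); f=env.current_wrist_force()[2]; print(round(z,4),round(f,1))
    if f-f0>4: break
env.command_gripper(.085); st(env,"rel")
env.servo_line([*dst,.2],q2,v=.15)
env.move_ptp([.62,-.13,.22],down(np.radians(63))); shot(env,"bL"); st(env)
check('bL','L',np.array([.6506,-.1393]),-25.9)
E
```

```text
at t 71.75 [ 0.6568 -0.105   0.0381] op 0.0848 F [0.9 0.3 0.6]
grip t 72.08 [ 0.6568 -0.1051  0.0383] op 0.0649 F [-2.8  1.   8.1]
lift t 72.91 [ 0.6561 -0.105   0.1192] op 0.0652 F [ 0.4 -0.1 -3.4]
over t 73.61 [ 0.6507 -0.1387  0.12  ] op 0.0651 F [ 0.4 -0.9 -3.5]
0.042 -3.5
0.041 -4.1
0.04 -3.0
0.039 -3.5
0.038 6.2
rel t 76.82 [ 0.6506 -0.1393  0.0379] op 0.0847 F [ 0.1 -0.3 -0.3]
 t 78.38 [ 0.62   -0.1302  0.2197] op 0.0853 F [ 0.3  0.6 -0.3]
L lid [ 0.6527291  -0.14148494] along 0.0028696364912849433 across -0.001035483124607857 pred px [[288.4 233.4]
 [289.  275. ]
 [287.1 175.2]] lid px (np.int32(3191), array([287.38483234, 236.25853964]))
```

View pics/chk_bL.png

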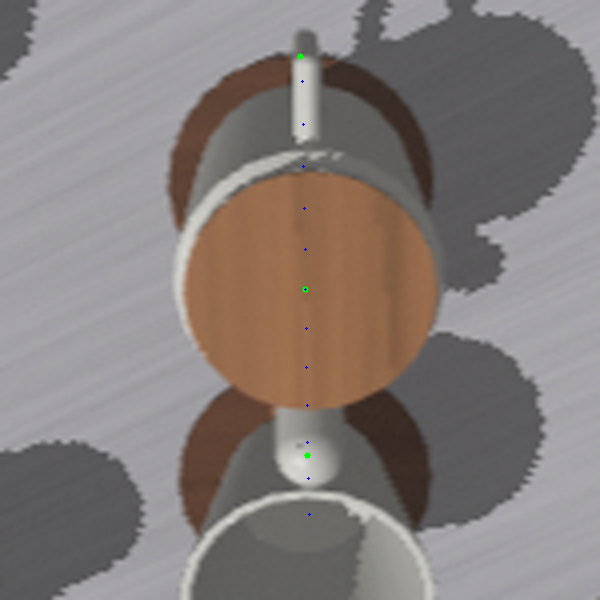

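View pics/bL.png

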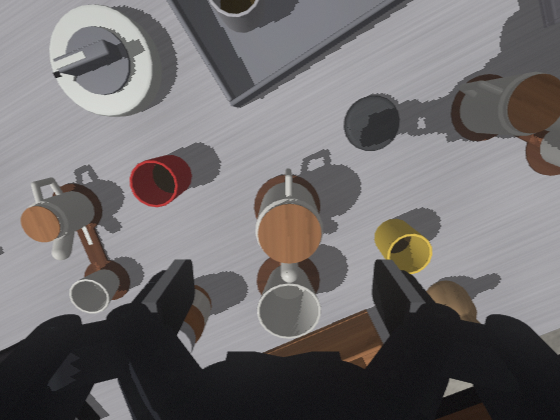

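Restored. Since the knock fell during the dial turn, I'll back the dial off and turn it to the mark again, so that it truly comes last.

```bash
python3 - <<'E'
from cell import env
from jug import *
p=(.4225,-.2345); a1=-99.2+90
env.command_gripper(.05,30)
env.move_ptp([*p,.12],down(np.radians(-8.3)))
env.servo_line([*p,.036],v=.08); st(env,"at")
env.command_gripper(0.005,30); st(env,"grip")
for a in list(np.linspace(-8.3,32,6)[1:])+list(np.linspace(32,a1,6)[1:]):
    env.move_ptp([*p,.036],down(np.radians(a)))
env.hold(.3); st(env,"turned")
env.command_gripper(.05); st(env,"rel")
env.servo_line([*p,.13],v=.12)
env.move_ptp([.40,-.235,.2],down(np.radians(70))); c,im=shot(env,"vD2"); crop(im,230,150,350,260,5,"cD4")
env.move_ptp([.60,-.2,.25],down(np.radians(65))); shot(env,"f2")
env.move_ptp([.40,.36,.25],down(np.radians(20)))
t=env.get_image("top")[:,:,::-1].copy();cv2.imwrite("pics/top3.png",t);crop(t,180,80,440,270,3,"ct3")
st(env)
E
```

```text
at t 80.98 [ 0.4227 -0.2346  0.0364] op 0.0499 F [-0.   0.7  0.3]
grip t 81.4 [ 0.424  -0.2347  0.0365] op 0.0123 F [ 5.8 -0.8  4.3]
turned t 84.2 [ 0.4239 -0.2348  0.0365] op 0.0123 F [ 6.6 -0.1  3.6]
rel t 84.65 [ 0.4223 -0.2345  0.036 ] op 0.0501 F [-0.8 -0.3  0.2]
 t 89.73 [0.4005 0.3595 0.2499] op 0.0499 F [ 0.2  0.6 -0.2]
```

View pics/cD4.png

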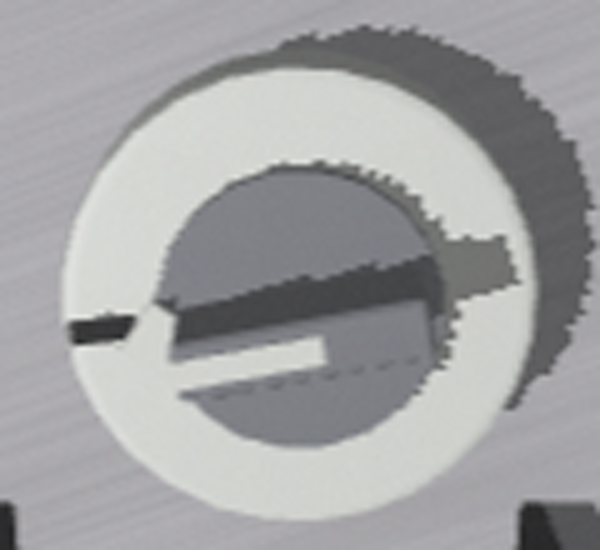

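View pics/ct3.png

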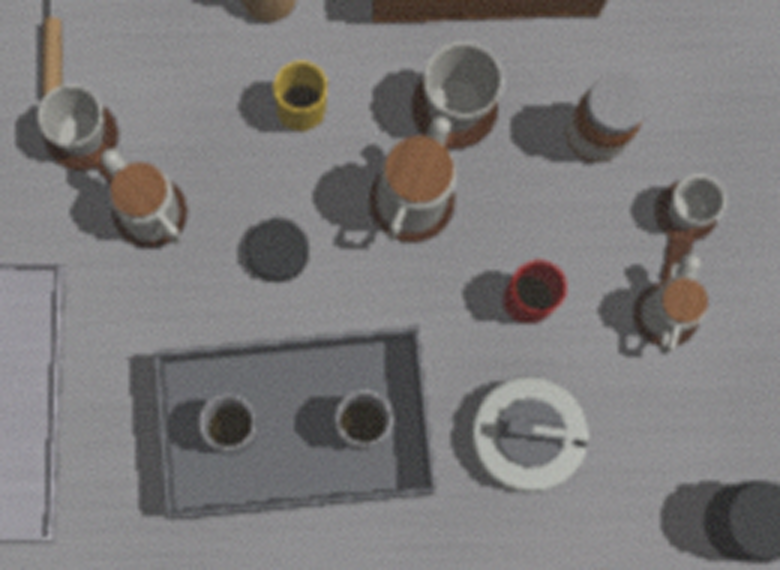

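View pics/f2.png

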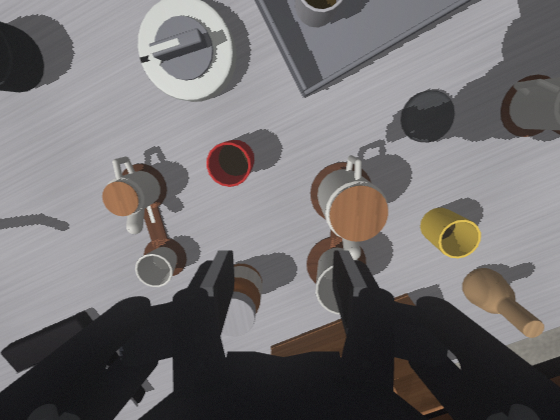

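All three jugs are on their coasters, both used cups are in the tub, and the nose meets the mark. I'm handing it in.

```bash
python3 -c "
from cell import env
print(env.sign_off())"
```

```text
the job is handed in; nothing more can be done
None
```

The tea tasting is laid out and handed in at about 90 s of the 210 s allowed. The arm was clear of everything at the end.

- **Cups:** There were two used steel cups, on the large and small coasters. Both now stand upright in the tub. I left the orange, red and yellow look-alikes, the tins, the tin lid and the honey alone.
- **Jugs:** All three were present. Each stands on its matching coaster with its spout along the white line. The close-up checks put the small and medium lids within about 1 mm of centre. For the large jug the automatic measure gave 2.9 mm along the line and 1.0 mm across it. The enlarged crop disagreed, showing the lid within about 1–2 mm of the predicted spot, and I went by that.
- **Knock:** The large jug was pushed about 35 mm off its coaster while I was turning the dial (between 57 s and 64 s). I stood it back, then turned the dial away and onto the mark again so that it came last.
- **Dial:** After the first turn I measured the nose within about 1–3° of the mark. After the second turn I checked it only by eye, in the close-up and from above; the nose faces the mark. I have no reading of the dial angle itself.

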